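# Book a reagent bottle in at the sprung bottle reader

### The job

Take the amber-brown bottle with the white cap from the white tray and stand it on the plate of the blue bottle reader. Push it against the orange sprung plunger until it is fully home against the reader's stop wall, hold it there steadily for two seconds so that it is read, then let go and leave it standing upright on the reader's plate. Leave the other two bottles where they stand.

Things in the scene. Friction and masses are not known exactly. Their poses are not given: they have to be found in the camera images.
- amber_center (a point): The bottle to read: amber-brown, white cap, paper label; round, 52 mm diameter with straight sides up to 54 mm, 39 mm cap above, 80 mm tall, about 0.18 kg. Point: its centre, 40 mm above its underside; z is its axis, up. It stands 4 mm above the table in a flat white tray (150 x 350 mm, rim 10 mm high) in a row of three bottles about 110 mm apart, in any order.
- stop (a point): The reader's stop wall: flat black front of a fixed blue housing, 120 mm wide, 66 mm high. In front of it lies its plate: 10 mm thick, 120 mm wide, 110 mm long. Point: in the wall's face, at mid-width, 40 mm above the plate, level with the centre of a bottle on the plate. x is level and points into the wall (the way to push), y along it, z up. A bottle is home with its centre 26 mm in front.
- plunger (a joint): Orange sprung plunger in the stop wall, at mid-width, 36 mm above the plate; its pad is 32 mm wide, 24 mm high. Value: metres pushed in, along the wall's x: 0 = standing 14 mm out of the wall, 0.014 = flush with it (bottle home). The spring pushes back with about 2.5 N at 0 and 5 N at 0.014; it comes out again by itself.
- green_center (a point): Bystander: bottle of the same shape and size, dark green with a black cap. The point is its centre, 40 mm above its underside. Stands in the same tray; leave it alone.
- white_center (a point): Bystander: bottle of the same shape and size, white with a blue cap. The point is its centre, 40 mm above its underside. Stands in the same tray; leave it alone.

How it is judged:
By the outcome, as a careful person would: the job done as asked, in the order asked, and still so for the second after the job is handed in, with the robot touching nothing.
It also fails if it takes over 48 s, if anything falls off the work surface, if the arm or the gripper's body presses on something with over 40 N, if the wrist force passes 120 N, or if a joint passes its speed limit or range.

### The arm

A 6-joint arm with a two-finger parallel gripper is mounted at the origin on the work surface. World frame = base frame: x ahead of the robot, y to its left, z up, the work surface at z = 0. Lengths are in m, angles in rad, forces in N, time in s.
With the tool pointing down it reaches from about 0.275 to 0.875 m from the base axis. Payload 12.5 kg.
Tool frame: the origin (TCP) lies on the centre line of the jaws, within the pads' length; the fingertips stand r.finger_overhang ahead of it and the grasp point (between the pads) lies 3 mm ahead of it (r.finger_overhang is the distance from the TCP to the fingertips, in m); z points along the fingers, y is the direction in which the jaws open and shut (so a half turn about z gives the same grasp; the last joint's range is limited). The gripper opens to 85 mm and grips with 20 to 120 N. Pads are 22 mm wide; open, the fingers measure 114 mm over their backs; the gripper's body (76 mm by 85 mm) begins 54 mm behind the grasp point. The pads swing forward as they close: fully open they stand 13 mm farther back than shut.
Start: joints at [1.071, 0.351, 1.652, -0, 1.139, -0.085], TCP at [0.222, 0.503, 0.253] pointing down, gripper open.
Joint ranges: [-2.75, 2.75], [-0.79, 2.1], [0.01, 2.65], [-1.57, 4.71], [0.07, 3.14], [-2.87, 2.87]. Speed limits (rad/s): [2.22, 2.22, 2.79, 3.14, 3.14, 3.14].

### API

Orientations are given as a unit quaternion [x, y, z, w].
In Python, from cell import r, optics gives the robot as it stands. The module is installed in compiled form; this text tells all that it offers. Calls block until the motion is done:
- r.move_to(position, orientation): joint-space move of the TCP to a pose.
- r.move_linear(position, rot=None, vel=0.15): straight line of the TCP; rot=None keeps the orientation; vel is the mean speed in m/s.
- r.set_joints(angles): joint-space move.
- r.set_gripper(opening, squeeze=None): opening from 0.0 (shut) to 1.0 (fully open); squeeze is the grip in N (None keeps the last); returns when the fingers have stopped.
- r.sleep(seconds).
- r.inverse_kinematics(position, orientation): joint angles nearest the present ones, or None.
- optics.get_image(name): name is "scene" or "side" or "wrist"; returns a dict with "pixels" (400x640x3 uint8, red, green, blue), "depth" (400x640 float32, m along the optical axis (not along the pixel's ray), 0 where there is no reading), "fx", "fy", "cx", "cy" (pixels), "camera_from_world" (4x4, takes a point from world to camera coordinates); the wrist camera has in their place "mount" (4x4, takes a point from camera to tool coordinates, whose origin is the TCP and whose axes are the flange's). Camera axes: x right, y down, z forward; pixel columns grow to the right and rows downward; lengths in m; the calibration is good to about 2 mm. A picture is of the moment at which its call begins: read the wrist's pose just before it.
A pose or a line that the arm cannot do raises r.PlanningError and nothing moves.
- r.hand_in(): hands the job in, once; it reports no verdict.
Readings, each from a call of its own:
- r.current_t(): time.
- r.current_q(): joint angles.
- r.current_qvel(): joint speeds.
- r.current_effort(): joint torques, N m.
- r.current_tool_pos(): TCP position.
- r.current_ee_rot(): TCP orientation.
- r.current_contact_force(): force on the tool from outside, world axes, zero at the start.
- r.current_torque(): the same for the moment, N m.
- r.current_opening(): opening from 0.0 (shut) to 1.0 (fully open).
Only numpy, scipy, OpenCV 4.12 (cv2) and the standard library are available. Lean on these libraries where they do the work, as an engineer would, in place of code of your own. Each camera call takes 0.05 s, during which the arm holds its last target.

## Working session

There is one attempt and no reset: what is moved stays moved. The work goes in short steps, each a Python script; the robot and the scene stay as the last script left them, time stands still between calls to the robot, and variables do not carry over. Pictures are saved under pics/ and viewed, and the job is handed in when it is done.

```bash
mkdir -p pics; python3 - <<'E'
from cell import r, optics
import cv2,numpy as np
print(r.current_t(), r.current_tool_pos(), r.current_ee_rot(), r.finger_overhang, r.current_opening())
for n in ["scene","side","wrist"]:
    im=optics.get_image(n)
    cv2.imwrite(f"pics/{n}0.png",im["pixels"][:,:,::-1])
    np.savez(f"{n}0.npz",**im)
    print(n,im["fx"],im["fy"],im["cx"],im["cy"],np.round(im.get("camera_from_world",im.get("mount")),4).tolist())
    d=im["depth"];print((d>0).mean())
E
```

```text
0.0 [0.22148892 0.50307578 0.25274456] [ 2.05916428e-01  9.78569386e-01 -5.93625557e-04 -1.69443256e-04] 0.022 0.9975463793948788
scene 428.8763442484569 428.8763442484569 320.8232379606338 199.0607975686073 [[0.6142, 0.7891, 0.0103, -0.3661], [0.5868, -0.4479, -0.6745, -0.236], [-0.5276, 0.4203, -0.7382, 1.2758], [0.0, 0.0, 0.0, 1.0]]
0.9961484375
side 462.9806471416407 462.9806471416407 319.46651868232914 209.648816907203 [[0.9912, -0.1311, -0.0168, -0.5388], [-0.0863, -0.5457, -0.8335, 0.149], [0.1001, 0.8277, -0.5522, 0.9881], [0.0, 0.0, 0.0, 1.0]]
0.99612109375
wrist 343.22417588623784 343.22417588623784 316.2352355562108 196.26991280735496 [[0.0016, -0.9617, -0.2741, 0.0696], [1.0, 0.0015, 0.0009, -0.0], [-0.0005, -0.2741, 0.9617, -0.1208], [0.0, 0.0, 0.0, 1.0]]
0.99617578125
```

View pics/scene0.png

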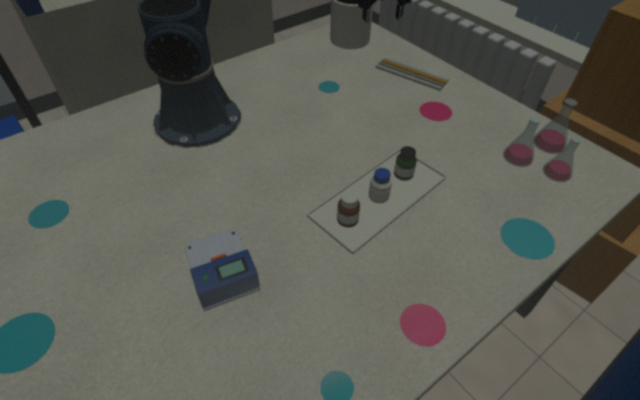

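View pics/side0.png

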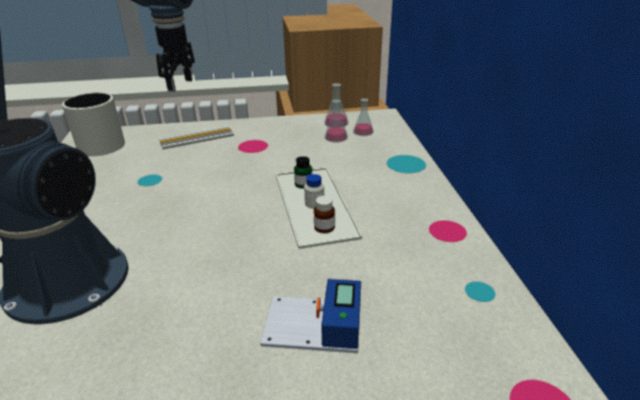

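View pics/wrist0.png

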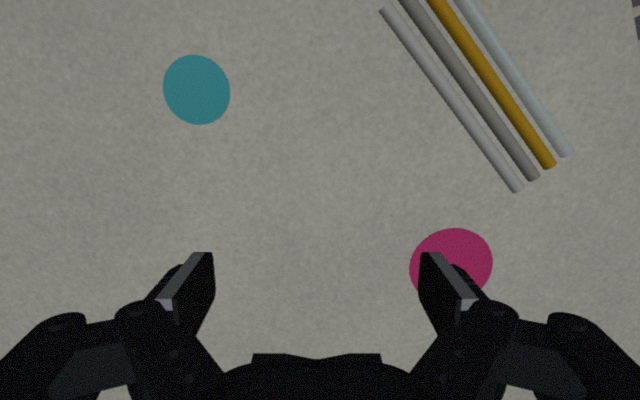

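The scene view shows amber at about (348,210), white/blue at (381,185), green at (405,163) and the reader at about (222,268), with its plate facing the robot. The side view shows amber at (324,215) and the reader at (340,312). Next I'll measure them.

```bash
cat > h.py <<'E'
import numpy as np, cv2
def world(im,T=None):
    """HxWx3 world points from depth"""
    h,w=im["depth"].shape
    u,v=np.meshgrid(np.arange(w),np.arange(h)); d=im["depth"]
    P=np.stack([(u-im["cx"])/im["fx"]*d,(v-im["cy"])/im["fy"]*d,d,np.ones_like(d)],-1)
    if T is None: T=np.linalg.inv(im["camera_from_world"])
    return (P@T.T)[...,:3]
def ray(im,uv,z,T=None):
    if T is None: T=np.linalg.inv(im["camera_from_world"])
    uv=np.atleast_2d(uv).astype(float)
    D=np.c_[(uv[:,0]-im["cx"])/im["fx"],(uv[:,1]-im["cy"])/im["fy"],np.ones(len(uv))]@T[:3,:3].T
    o=T[:3,3]; return o+D*((z-o[2])/D[:,2])[:,None]
E
python3 - <<'E'
from h import *
for n in ["scene","side"]:
    im=dict(np.load(f"{n}0.npz")); W=world(im)
    hsv=cv2.cvtColor(im["pixels"],cv2.COLOR_RGB2HSV)
    H,S,V=hsv[...,0],hsv[...,1],hsv[...,2]
    tab=W[150:260,100:150] if n=="scene" else W[200:260,180:260]
    print(n,"table z",np.median(tab[...,2]))
    reg=(W[...,0]>0.2)&(W[...,0]<0.9)&(abs(W[...,1])<0.6)&(W[...,2]<0.15)
    blue=reg&(H>105)&(H<128)&(S>130)&(W[...,2]>0.02)
    nl,lab,st,ce=cv2.connectedComponentsWithStats(blue.astype(np.uint8))
    for i in range(1,nl):
        if st[i,4]>30:
            p=W[lab==i]; print("blue",st[i],np.percentile(p,[5,50,95],axis=0).round(3).tolist())
    # tall things by height
    tall=reg&(W[...,2]>0.03)
    nl,lab,st,ce=cv2.connectedComponentsWithStats(tall.astype(np.uint8))
    for i in range(1,nl):
        if st[i,4]>30:
            p=W[lab==i]; top=p[p[:,2]>p[:,2].max()-0.02]
            print("tall",st[i],"zmax",p[:,2].max().round(3),"top mean",top.mean(0).round(4),len(top),np.ptp(top,axis=0).round(3))
    im2=im["pixels"][:,:,::-1]
    c=im2[215:315,170:280] if n=="scene" else im2[270:360,250:380]
    c2=im2[135:245,310:440] if n=="scene" else im2[150:250,265:365]
    cv2.imwrite(f"pics/{n}_rd.png",cv2.resize(c,None,fx=6,fy=6,interpolation=cv2.INTER_CUBIC)[:600,:800])
    cv2.imwrite(f"pics/{n}_bt.png",cv2.resize(c2,None,fx=5,fy=5,interpolation=cv2.INTER_CUBIC))
E
```

```text
scene table z 0.0007915305143376683
blue [375 169  14  10 111] [[0.544, 0.198, 0.082], [0.558, 0.211, 0.084], [0.572, 0.224, 0.086]]
blue [219 252  28  12  60] [[0.533, -0.204, 0.064], [0.539, -0.178, 0.066], [0.547, -0.158, 0.068]]
tall [508 139  20  19 210] zmax 0.072 top mean [0.679  0.5965 0.0593] 57 [0.032 0.011 0.02 ]
tall [395 147  22  28 484] zmax 0.087 top mean [0.5418 0.3122 0.0803] 204 [0.039 0.043 0.02 ]
tall [369 168  23  30 524] zmax 0.088 top mean [0.5596 0.2075 0.0807] 226 [0.038 0.037 0.02 ]
tall [337 191  23  31 568] zmax 0.088 top mean [0.5707 0.098  0.0815] 243 [0.039 0.037 0.02 ]
tall [ 190  250   69   55 2360] zmax 0.072 top mean [ 0.5595 -0.2159  0.0655] 1979 [0.093 0.129 0.02 ]
side table z -0.0016261139107515143
blue [307 174  14  13 149] [[0.542, 0.192, 0.067], [0.556, 0.2, 0.081], [0.57, 0.224, 0.083]]
blue [ 322  280   38   66 1749] [[0.52, -0.277, 0.027], [0.547, -0.256, 0.064], [0.586, -0.168, 0.066]]
tall [329 120  16  13 111] zmax 0.068 top mean [0.6805 0.5962 0.0554] 34 [0.037 0.01  0.02 ]
tall [ 294  156   41   69 1306] zmax 0.085 top mean [0.556  0.1916 0.0776] 527 [0.065 0.255 0.02 ]
tall [ 316  279   45   63 2331] zmax 0.07 top mean [ 0.5534 -0.2242  0.0639] 1994 [0.091 0.127 0.02 ]
```

```bash
python3 - <<'E'
import cv2,numpy as np
a=[cv2.resize(cv2.imread(f"pics/{n}_rd.png"),(400,350)) for n in("scene","side")]
cv2.imwrite("pics/rd_both.png",np.hstack(a))
E
```

```text
(no output)
```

View pics/rd_both.png

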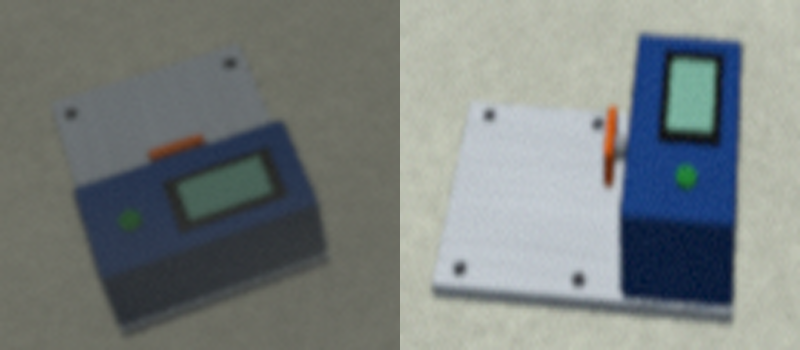

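```bash
python3 - <<'E'
from h import *
for n in ["scene","side"]:
    im=dict(np.load(f"{n}0.npz")); W=world(im)
    x,y,z=W[...,0],W[...,1],W[...,2]
    zo=np.median((W[150:260,100:150] if n=="scene" else W[200:260,180:260])[...,2])
    near=(x>0.35)&(x<0.7)&(y<-0.05)&(y>-0.4)
    def rect(m,name,zz):
        nl,lab,st,_=cv2.connectedComponentsWithStats(m.astype(np.uint8)); k=1+st[1:,4].argmax(); m=lab==k
        c=max(cv2.findContours(m.astype(np.uint8),0,1)[0],key=len)[:,0]
        P=ray(im,c,zz)[:,:2]; R=cv2.minAreaRect((P*1000).astype(np.float32)); print(n,name,R,"zmed",np.median(z[m])-zo); print(cv2.boxPoints(R).round(1).tolist())
    top=near&(z-zo>0.058); rect(top,"housing top",0.066)
    hsv=cv2.cvtColor(im["pixels"],cv2.COLOR_RGB2HSV)
    # orange
    o=near&(hsv[...,0]<15)&(hsv[...,1]>140); P=W[o]; print("orange",len(P),np.median(P,0).round(4), np.percentile(P,[5,95],axis=0).round(4).tolist())
    pl=near&(z-zo>0.005)&(z-zo<0.02); rect(pl,"plate",0.010)
    # caps: top pixels
    for nm,y0 in (("amber",.1),("white",.2),("green",.31)):
        m=(x>.5)&(x<.63)&(abs(y-y0)<.04)&(z-zo>0.079)
        P=W[m]; c,rad=cv2.minEnclosingCircle((P[:,:2]*1000).astype(np.float32)); print(nm,len(P),P.mean(0).round(4),np.round(c,1),round(rad,1))
E
```

```text
scene housing top ((554.9635620117188, -213.68435668945312), (119.401123046875, 76.51036834716797), 76.83393096923828) zmed 0.06573209126025742
[[504.1000061035156, -263.1000061035156], [578.5999755859375, -280.5], [605.7999877929688, -164.3000030517578], [531.2999877929688, -146.8000030517578]]
orange 20 [ 0.5141 -0.2029  0.0573] [[0.5105, -0.2143, 0.0557], [0.5167, -0.1911, 0.0595]]
scene plate ((450.9513244628906, -188.8646240234375), (119.73394012451172, 69.59083557128906), 76.33670043945312) zmed 0.009595989246467318
[[403.0, -238.8000030517578], [470.6000061035156, -255.3000030517578], [498.8999938964844, -138.89999389648438], [431.29998779296875, -122.5]]
amber 189 [0.5684 0.0997 0.0838] [568.2 100.2] 20.1
white 159 [0.557  0.2103 0.0838] [556.6 211.1] 19.3
green 143 [0.5395 0.3153 0.0834] [539.6 317.1] 20.5
side housing top ((555.756103515625, -219.74252319335938), (125.6593246459961, 64.5005111694336), 76.59233856201172) zmed 0.06649844862072407
[[509.79998779296875, -273.3999938964844], [572.5999755859375, -288.29998779296875], [601.7000122070312, -166.10000610351562], [539.0, -151.10000610351562]]
orange 43 [ 0.5131 -0.213   0.055 ] [[0.5108, -0.2195, 0.0417], [0.5176, -0.1933, 0.0579]]
side plate ((502.9161682128906, -205.21804809570312), (124.18389129638672, 174.91844177246094), 76.04182434082031) zmed 0.010200585328126566
[[403.1000061035156, -244.39999389648438], [572.7999877929688, -286.6000061035156], [602.7999877929688, -166.10000610351562], [433.0, -123.9000015258789]]
amber 133 [0.5678 0.098  0.0817] [567.4 100.2] 20.7
white 106 [0.5577 0.2085 0.0816] [558.  210.8] 20.1
green 92 [0.5396 0.314  0.0811] [539.8 316.3] 20.4
```

The plate, housing and plunger agree across both views. Housing top is at 66 mm and 120 mm wide, the plate is at 10 mm, and the wall's x axis points at about −13.5°. That puts the stop at about (0.5245, −0.208). Amber's cap is at (0.568, 0.100) in both views. I'll move above the bottle and check with the wrist camera.

```bash
cat >> h.py <<'E'
from scipy.spatial.transform import Rotation as Ro
th=np.deg2rad(-13.5); ex=np.array([np.cos(th),np.sin(th),0]); ey=np.array([-np.sin(th),np.cos(th),0])
Q=Ro.from_matrix(np.c_[-ex,ey,[0,0,-1]]).as_quat()
def wristT(p,q,im):
    M=np.eye(4);M[:3,:3]=Ro.from_quat(q).as_matrix();M[:3,3]=p
    return M@im["mount"]
E
python3 - <<'E'
from h import *
from cell import r,optics
print(Q, r.inverse_kinematics([.568,.1,.042],Q), r.inverse_kinematics([.50,-.2,.05],Q))
r.move_to([.568-.03,.1,.25],Q)
p,q=r.current_tool_pos(),r.current_ee_rot(); im=optics.get_image("wrist"); T=wristT(p,q,im); W=world(im,T)
cv2.imwrite("pics/wrist1.png",im["pixels"][:,:,::-1])
print(r.current_t(),p)
for c in ((.568,.1),(.557,.2105)):
    m=(np.hypot(W[...,0]-c[0],W[...,1]-c[1])<.035)&(W[...,2]>.077)&(W[...,2]<.1)
    P=W[m]; cc,rad=cv2.minEnclosingCircle((P[:,:2]*1000).astype(np.float32)); print(len(P),P.mean(0).round(4),np.round(cc,1),round(rad,1))
E
```

```text
[0.1175374  0.99306846 0.         0.        ] [ 9.35566273e-02  6.87517648e-01  1.71276351e+00 -4.44089210e-16
  7.41311495e-01 -1.24162025e+00] [-4.66962374e-01  6.25441201e-01  1.81531072e+00 -4.44089210e-16
  7.00840728e-01 -1.80213925e+00]
2.0583 [0.53784325 0.10074017 0.25003754]
1467 [0.5669 0.1038 0.084 ] [567.9 103.6] 19.4
1648 [0.556  0.2132 0.084 ] [556.9 213.9] 19.4
```

View pics/wrist1.png

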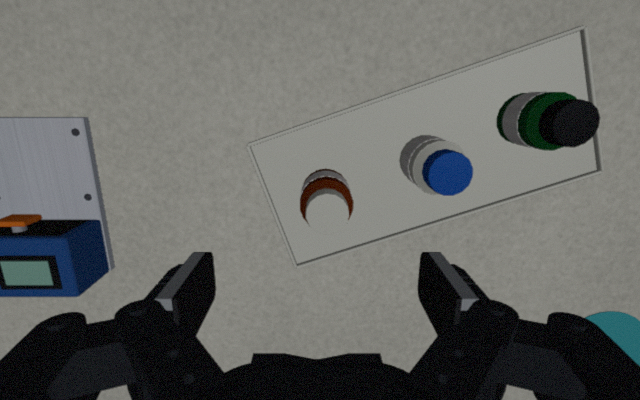

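Wrist view: amber's cap at (328,205), white's at (447,172), and the neighbours clear of the jaws. This view gives amber's y as 0.1036, against 0.100 from the fixed cameras. I'll use 0.102 and let the jaws centre it.

```bash
python3 - <<'E'
from h import *
from cell import r,optics
r.move_linear([.568,.102,.14],vel=.2)
r.move_linear([.568,.102,.042],vel=.12)
r.sleep(.1)
print(r.current_t(),r.current_tool_pos(),r.current_contact_force())
r.set_gripper(0.0,squeeze=40)
print(r.current_opening(),r.current_contact_force(),r.current_tool_pos())
r.move_linear([.568,.102,.11],vel=.12)
r.sleep(.1)
print(r.current_t(),r.current_opening(),r.current_contact_force(),r.current_tool_pos())
im=optics.get_image("wrist");cv2.imwrite("pics/wrist2.png",im["pixels"][:,:,::-1])
E
```

```text
3.8417 [0.56848749 0.10206565 0.04286846] [0.00280123 0.57126936 0.29583245]
0.5970897047554569 [-1.85562014  1.39104853  5.16199139] [0.56825829 0.10209352 0.04250338]
5.075 0.5988867280107768 [ 0.12418261  0.17938017 -2.39160155] [0.56742354 0.10193685 0.10899433]
```

View pics/wrist2.png

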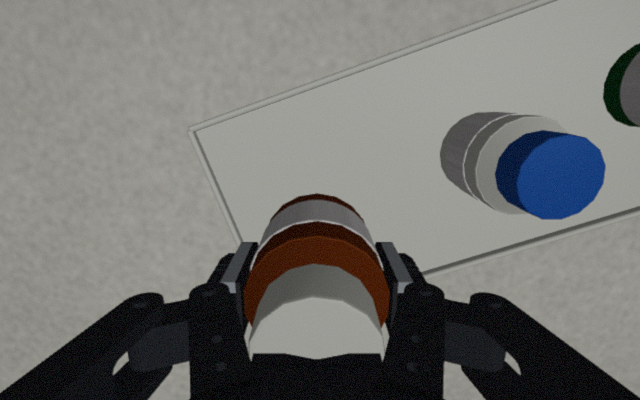

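The bottle is held between the pads: amber at (315,290), opening 0.599, which is about 51 mm. I'll carry it over the plate in front of the plunger and lower it until it makes contact.

```bash
cat >> h.py <<'E'
S=np.array([.5245,-.208,0])
def at(d,z,lat=0): 
    p=S-d*ex+lat*ey; p[2]=z; return p
E
python3 - <<'E'
from h import *
from cell import r,optics
r.move_linear([.55,.09,.15],vel=.2)
r.move_to(at(.058,.15),Q)
r.move_linear(at(.058,.065),vel=.12)
r.sleep(.2)
print(r.current_t(),r.current_contact_force(),r.current_tool_pos(),at(.058,.065))
for n in ("scene","side"):
    im=optics.get_image(n);cv2.imwrite(f"pics/{n}3.png",cv2.resize((im["pixels"][205:325,160:290] if n=="scene" else im["pixels"][230:360,240:380])[:,:,::-1],(400,370),interpolation=cv2.INTER_CUBIC)); np.savez(f"{n}3.npz",**im)
cv2.imwrite("pics/b3.png",np.hstack([cv2.imread(f"pics/{n}3.png") for n in("scene","side")]))
E
```

```text
7.6917 [-0.92236165  0.19385797 -1.7061369 ] [ 0.4684214  -0.1945981   0.06563583] [ 0.46810254 -0.19446017  0.065     ]
```

View pics/b3.png

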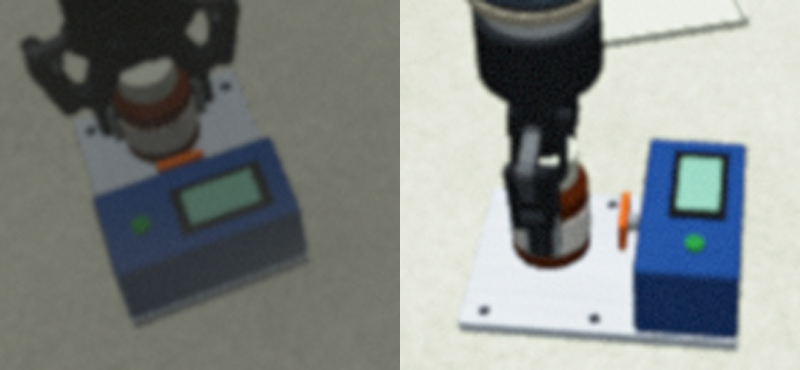

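The bottle hangs over the plate ahead of the orange pad, which is at (180,160) in the left crop and (625,220) in the right. I'll check the lateral offset numerically before lowering.

```bash
python3 - <<'E'
from h import *
for n in ["scene","side"]:
    im=dict(np.load(f"{n}3.npz")); W=world(im); L=(W-S)@np.c_[ex,ey,[0,0,1]]
    hsv=cv2.cvtColor(im["pixels"],cv2.COLOR_RGB2HSV)
    near=(abs(L[...,1])<.08)&(L[...,0]>-.12)&(L[...,0]<.08)
    o=near&(hsv[...,0]<20)&(hsv[...,1]>140)&(L[...,0]>-.022); P=L[o]
    print(n,"orange",len(P),np.median(P,0).round(4),np.percentile(P,[3,97],axis=0).round(4).tolist())
    t=near&(L[...,2]>.055)&(L[...,2]<.075)&(L[...,0]>-.02)&(hsv[...,1]>60); P=L[t]; print("top",np.percentile(P,[2,98],axis=0).round(4).tolist())
    c=near&(L[...,0]<-.03)&(hsv[...,1]<70)&(hsv[...,2]>90)&(L[...,2]>.08)&(L[...,2]<.12); P=L[c]; print("cap",len(P),P.mean(0).round(4),np.percentile(P,[3,97],axis=0).round(4).tolist())
    a=near&(L[...,0]<-.025)&((hsv[...,0]<20)&(hsv[...,1]>120))&(L[...,2]>.02); P=L[a]; print("amber",len(P),np.percentile(P,[3,97],axis=0).round(4).tolist())
E
```

```text
scene orange 31 [-0.0114  0.002   0.0584] [[-0.0146, -0.0105, 0.0565], [-0.0087, 0.0146, 0.0601]]
top [[-0.0099, -0.0539, 0.0586], [0.0631, 0.0586, 0.0703]]
cap 97 [-0.0492 -0.0032  0.1075] [[-0.0569, -0.0523, 0.104], [-0.0411, 0.0127, 0.1115]]
amber 93 [[-0.0567, -0.0213, 0.0322], [-0.0333, 0.0216, 0.0863]]
side orange 39 [-0.0102 -0.0075  0.0558] [[-0.0115, -0.0155, 0.0403], [-0.0083, 0.0112, 0.0581]]
top [[-0.0039, -0.0584, 0.0562], [0.0632, 0.0559, 0.0682]]
cap 91 [-0.0454 -0.0084  0.1019] [[-0.0687, -0.0608, 0.0835], [-0.0385, 0.0258, 0.1179]]
amber 138 [[-0.0674, -0.0281, 0.0315], [-0.034, -0.0013, 0.085]]
```

The lateral offset is within about 2 mm: pad at −2 to +2, bottle at about 0. Lowering now with contact sensing.

```bash
python3 - <<'E'
from h import *
from cell import r,optics
r.move_linear(at(.058,.053),vel=.08); r.sleep(.15)
f0=np.array(r.current_contact_force()); print(r.current_t(),f0.round(2),r.current_tool_pos()[2])
z=.053
while z>.044:
    z-=.001; r.move_linear(at(.058,z),vel=.03); r.sleep(.05)
    f=np.array(r.current_contact_force())-f0; print(round(z,4),f.round(2),r.current_tool_pos()[2].round(4))
    if f[2]>3: break
print(r.current_t())
E
```

```text
8.2417 [ 0.3   0.21 -2.72] 0.05306162986690113
0.052 [-0.09 -0.1   1.14] 0.0521
0.051 [-0.64 -0.73  0.44] 0.051
0.05 [-0.89 -0.    0.82] 0.05
0.049 [-0.04 -0.56  0.47] 0.049
0.048 [-2.09  1.06  8.12] 0.0484
9.7417
```

```bash
python3 - <<'E'
from h import *
from cell import r,optics
r.set_gripper(0.8); r.sleep(.2)
r.move_linear(at(.058,.049),vel=.03)
f0=np.array(r.current_contact_force()); print(r.current_t(),"free",f0.round(2))
r.set_gripper(0.0,squeeze=60); r.sleep(.1)
print(r.current_opening(),(np.array(r.current_contact_force())-f0).round(2),r.current_tool_pos())
r.move_linear(at(.045,.049),vel=.06); r.sleep(.1)
d=.045
while d>.031:
    d-=.002; r.move_linear(at(d,.049),vel=.04); r.sleep(.05)
    f=np.array(r.current_contact_force())-f0; p=np.array(r.current_tool_pos())
    print(round(d,4),"Fx",round(f@ex,2),"Fy",round(f@ey,2),"Fz",round(f[2],2),"d act",round(-(p-S)@ex,4), round(p[2],4))
    if -f@ex>12: break
print(r.current_t(),r.current_opening())
np.save("f0.npy",f0)
E
```

```text
10.5083 free [-0.02  0.07 -0.81]
0.5955718146315855 [-1.77  1.39  7.38] [ 0.46811625 -0.19451115  0.04933706]
0.043 Fx -6.04 Fy -1.5 Fz 15.34 d act 0.044 0.0493
0.041 Fx -15.47 Fy -2.67 Fz 24.59 d act 0.0434 0.0494
11.9667 0.5927005909485022
```

The vertical force is climbing along with the push (24 N up, 15 N back), so the bottle is being dragged pressed down onto the plate. I'll ease upward and look.

```bash
cat >> h.py <<'E'
def snap(optics,tag):
    a=[]
    for n in ("scene","side"):
        px=optics.get_image(n)["pixels"]
        a.append(cv2.resize((px[205:325,160:290] if n=="scene" else px[230:360,240:380])[:,:,::-1],(400,370),interpolation=cv2.INTER_CUBIC))
    cv2.imwrite(f"pics/{tag}.png",np.hstack(a))
E
python3 - <<'E'
from h import *
from cell import r,optics
f0=np.load("f0.npy")
def rep(s):
    f=np.array(r.current_contact_force())-f0; p=np.array(r.current_tool_pos())
    print(s,"Fx",round(f@ex,2),"Fy",round(f@ey,2),"Fz",round(f[2],2),"d act",round(-(p-S)@ex,4), round(p[2],4))
rep("now")
snap(optics,"s4")
r.move_linear(at(.0435,.049),vel=.03); r.sleep(.1); rep("back")
r.move_linear(at(.0435,.0495),vel=.03); r.sleep(.1); rep(".0495")
r.move_linear(at(.0435,.050),vel=.03); r.sleep(.1); rep(".050")
E
```

```text
now Fx -15.47 Fy -2.67 Fz 24.59 d act 0.0434 0.0494
back Fx -4.8 Fy -1.54 Fz 12.72 d act 0.0443 0.0493
.0495 Fx -3.36 Fy -1.28 Fz 7.58 d act 0.0444 0.0493
.050 Fx -0.19 Fy 1.08 Fz -1.67 d act 0.0438 0.0497
```

View pics/s4.png

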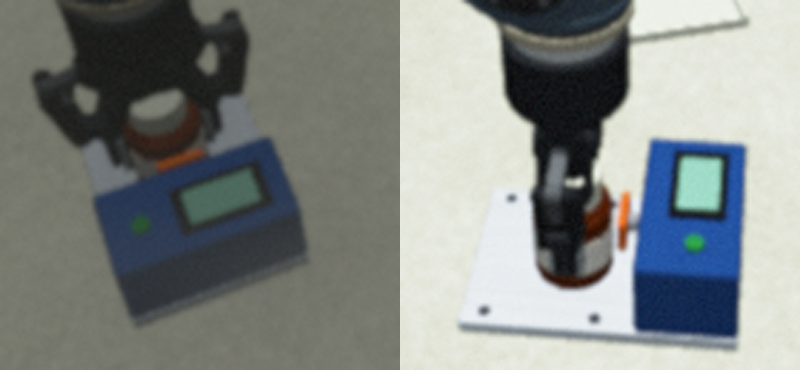

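The bottle is upright at (575,240) in the right crop, still short of the plunger at (625,220). At z = 0.050 its weight is just carried. I'll continue the push with the height trimmed to keep vertical load light.

```bash
python3 - <<'E'
from h import *
from cell import r,optics
f0=np.load("f0.npy")
def rep(s):
    f=np.array(r.current_contact_force())-f0; p=np.array(r.current_tool_pos())
    print(s,"Fx",round(f@ex,2),"Fy",round(f@ey,2),"Fz",round(f[2],2),"d act",round(-(p-S)@ex,4), round(p[2],4)); return f
d=.0435;z=.0499
while d>.016:
    d-=.0015; r.move_linear(at(d,z),vel=.04); r.sleep(.04)
    f=rep((round(d,4),round(z,4)))
    if -f@ex>11: break
    if f[2]>3: z+=.0003
    elif f[2]<-2.2: z-=.0001
print(r.current_t(),r.current_opening()); snap(optics,"s5")
E
```

```text
(0.042, 0.0499) Fx 0.35 Fy 0.23 Fz -0.72 d act 0.042 0.0498
(0.0405, 0.0499) Fx 0.03 Fy -0.02 Fz -1.4 d act 0.0405 0.0499
(0.039, 0.0499) Fx -1.73 Fy -0.43 Fz -0.2 d act 0.0393 0.0498
(0.0375, 0.0499) Fx -3.19 Fy 0.56 Fz -1.28 d act 0.0376 0.0498
(0.036, 0.0499) Fx -4.21 Fy -0.57 Fz -1.5 d act 0.036 0.0498
(0.0345, 0.0499) Fx -3.45 Fy 0.04 Fz -1.4 d act 0.0345 0.0498
(0.033, 0.0499) Fx -3.57 Fy 1.07 Fz -1.64 d act 0.033 0.0498
(0.0315, 0.0499) Fx -4.16 Fy 2.42 Fz -1.24 d act 0.0316 0.0499
(0.03, 0.0499) Fx -4.87 Fy 0.52 Fz -2.34 d act 0.0301 0.0499
(0.0285, 0.0498) Fx -4.58 Fy 2.11 Fz -0.72 d act 0.0286 0.0498
(0.027, 0.0498) Fx -4.51 Fy 0.95 Fz -0.59 d act 0.0271 0.0498
(0.0255, 0.0498) Fx -6.05 Fy 1.58 Fz 0.48 d act 0.0258 0.0498
(0.024, 0.0498) Fx -14.81 Fy 0.32 Fz 6.33 d act 0.0257 0.0497
16.9083 0.5965155996225382
```

View pics/s5.png

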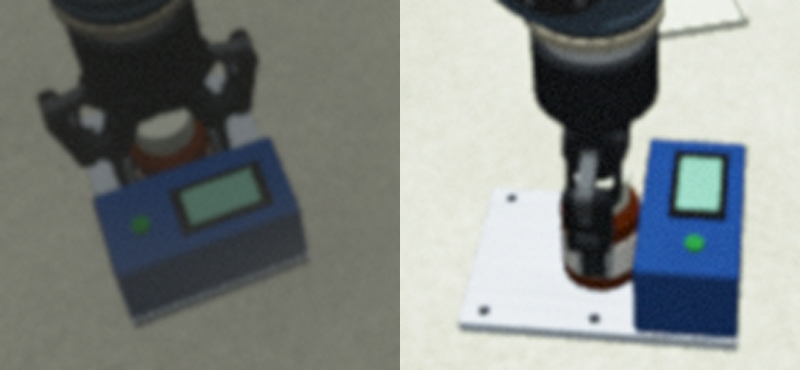

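There's a hard stop at d = 25.7 mm (26 expected). The plunger was first met at about 39–40 mm, so it travelled 14 mm, and the orange pad is hidden behind the bottle. I'll hold, then back off in the grip so the spring can't fling the bottle, set it down and let go.

```bash
python3 - <<'E'
from h import *
from cell import r,optics
f0=np.load("f0.npy")
def rep(s):
    f=np.array(r.current_contact_force())-f0; p=np.array(r.current_tool_pos())
    print(round(r.current_t(),2),s,"Fx",round(f@ex,2),"Fy",round(f@ey,2),"Fz",round(f[2],2),"d act",round(-(p-S)@ex,4), round(p[2],4)); return f
for i in range(5): r.sleep(.55); rep("hold")
for d in (.030,.038,.046):
    r.move_linear(at(d,.0498),vel=.03); r.sleep(.05); rep(("back",d))
r.sleep(.1); z=.0498
while z>.0475:
    f=rep(z)
    if f[2]>1.5: break
    z-=.0003; r.move_linear(at(.046,z),vel=.03); r.sleep(.08)
snap(optics,"s6")
E
```

```text
17.56 hold Fx -14.86 Fy 0.34 Fz 6.31 d act 0.0257 0.0497
18.11 hold Fx -14.3 Fy -0.47 Fz 6.35 d act 0.0257 0.0497
18.66 hold Fx -14.13 Fy -0.35 Fz 7.4 d act 0.0257 0.0497
19.21 hold Fx -14.4 Fy -0.22 Fz 7.31 d act 0.0257 0.0497
19.76 hold Fx -13.13 Fy 1.05 Fz 7.32 d act 0.0257 0.0497
20.16 ('back', 0.03) Fx -3.63 Fy 0.19 Fz -0.23 d act 0.0299 0.0499
20.62 ('back', 0.038) Fx -2.52 Fy -0.23 Fz 0.81 d act 0.038 0.0499
21.09 ('back', 0.046) Fx 0.06 Fy -0.17 Fz -1.23 d act 0.0458 0.0499
21.19 0.0498 Fx 0.23 Fy -0.84 Fz -2.51 d act 0.0458 0.0499
21.52 0.049499999999999995 Fx -0.59 Fy -0.46 Fz -0.62 d act 0.046 0.0495
21.86 0.049199999999999994 Fx -1.55 Fy 0.64 Fz 2.71 d act 0.0459 0.0494
```

View pics/s6.png

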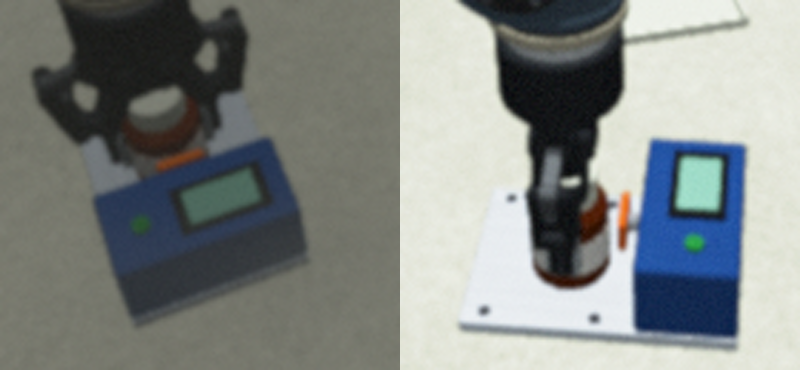

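The bottle held for 2.7 s with steady force and position. It has since been backed off and set down, and the plunger is out again at (625,220). Letting go and retreating.

```bash
python3 - <<'E'
from h import *
from cell import r,optics
r.set_gripper(1.0); r.sleep(.2)
print(r.current_t(),r.current_opening(),r.current_contact_force())
r.move_linear(at(.046,.16),vel=.12)
r.move_linear(at(.12,.26),vel=.2); r.sleep(.3)
snap(optics,"s7")
ims={n:optics.get_image(n) for n in("scene","side")}
cv2.imwrite("pics/scene7.png",ims["scene"]["pixels"][:,:,::-1])
print(r.current_t(),r.current_contact_force(),np.abs(r.current_qvel()).max())
for n,im in ims.items():
    W=world(im)
    for nm,c in (("amber",at(.046,0)[:2]),("white",(.557,.2105)),("green",(.5396,.3155))):
        m=(np.hypot(W[...,0]-c[0],W[...,1]-c[1])<.05)&(W[...,2]>(.077 if nm!="amber" else .082))&(W[...,2]<.11)
        P=W[m]
        if len(P): print(n,nm,len(P),P.mean(0).round(4),"d,lat",(-(P.mean(0)-S)@ex).round(4),((P.mean(0)-S)@ey).round(4))
E
```

```text
22.6 1.0043033626687061 [-0.28650902  0.39766044  0.34628174]
24.95 [ 0.47402402 -0.01111978 -0.06010919] 0.004536275115453969
scene amber 265 [ 0.481  -0.1997  0.0897] d,lat 0.0442 -0.0021
scene white 174 [0.5579 0.2095 0.0834] d,lat 0.065 0.4137
scene green 153 [0.5404 0.3145 0.0832] d,lat 0.1065 0.5118
side amber 308 [ 0.4796 -0.2019  0.0879] d,lat 0.0451 -0.0045
side white 112 [0.5575 0.2084 0.0814] d,lat 0.0651 0.4126
side green 93 [0.5395 0.3135 0.0812] d,lat 0.1071 0.5106
```

View pics/s7.png

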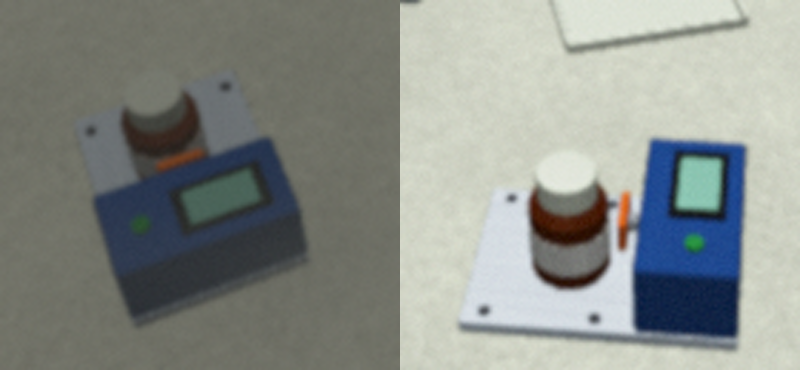

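View pics/scene7.png

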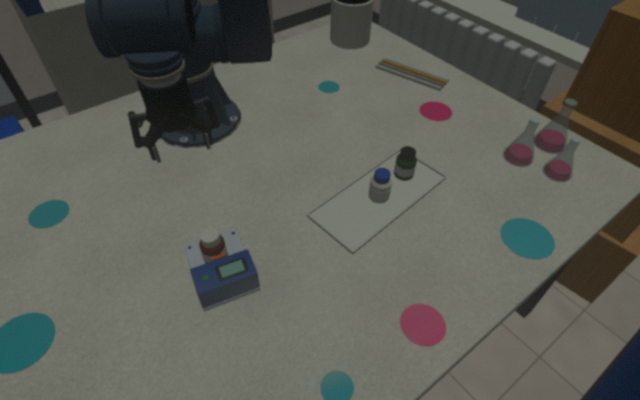

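The amber bottle stands upright on the plate, at (212,243) in the scene view, clear of the gripper. White and green haven't moved. Handing in.

```bash
python3 -c "
from cell import r
r.hand_in(); print(r.current_t())"
```

```text
the job is handed in; nothing more can be done
the job is handed in; nothing more can be done
```

I took the amber bottle from the tray, pushed it home in the reader, held it there and left it standing on the plate. The job is handed in. I can't confirm that the reader registered it, because its display showed no visible change.

- **Push:** the plunger was first met at about 39–40 mm from the wall, and the bottle stopped hard at 25.7 mm (26 mm expected).
- **Hold:** it stayed there for about 2.8 s at a steady 13–15 N with no movement. I then backed it off about 20 mm in the grip, so the spring couldn't throw it, set it down and let go.
- **Last checks, about 25 s in:**
  - The amber bottle was upright, with its cap top at 88–90 mm (90 expected) and its centre about 45 mm from the wall.
  - The plunger was out again and the arm was clear with no contact force.
  - The white and green bottles were within 2 mm of where they started.
- **What disagreed:**
  - The wrist camera put the amber bottle 3.5 mm off the fixed cameras in y; I used a value in between, and the grasp held.
  - My first push pressed the bottle down onto the plate (24 N up, 15 N back), so I stopped before the plunger, eased up about 1 mm and continued with little vertical load.

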